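# Air temperature check of a warm culture chamber

### The arm

A 6-joint arm with a two-finger parallel gripper is mounted at the origin on the work surface. World frame = base frame: x ahead of the robot, y to its left, z up, the work surface at z = 0. Lengths are in m, angles in rad, forces in N, time in s.
With the tool pointing down it reaches from about 0.3 to 0.775 m from the base axis. Payload 14.6 kg.
Tool frame: the origin (TCP) lies between the finger pads; the fingertips stand ctrl.tip_extent ahead of it and the grasp point (between the pads) lies 3 mm ahead of it (ctrl.tip_extent is the distance from the TCP to the fingertips, in m); z points along the fingers, y is the line along which they close (so a half turn about z gives the same grasp; the last joint's range is limited). The gripper opens to 94 mm and grips with 3 to 60 N. Pads are 16 mm wide; open, the fingers measure 119 mm over their backs; the gripper's body (75 mm by 177 mm) begins 78 mm behind the grasp point.
Start: joints at [-1.285, 0.3, 1.521, -0, 1.321, -0.067], TCP at [0.19, -0.516, 0.19] pointing down, gripper open.
Joint ranges: [-3.03, 3.03], [-0.79, 2.21], [0.23, 2.52], [-1.04, 4.18], [0, 3.07], [-2.55, 2.55]. Speed limits (rad/s): [2.22, 2.22, 2.57, 3.14, 3.14, 3.14].

### API

Orientations are given as [roll, pitch, yaw] about the fixed x, y, z axes, in that order (R = Rz(yaw) Ry(pitch) Rx(roll)).
In Python, from station import ctrl gives the robot as it stands.
- The arm moves only by the shell command python3 shift.py [OPENING] [FORCE], which reads ROWS from standard input. ROWS is a JSON list of rows, 1 to 10 of them, each an object with the fields sx, sy, sz (the shift in m), wx, wy, wz (a rotation vector in rad); a field left out counts as zero; each row shifts and turns the commanded pose from where the row before left it, along the tool's axes as they then stand; what a row does not reach is not made up. A row lasts 1/10 s, in which the tool goes at most 0.05 m and 0.15 rad, less where a joint would pass 70% of its speed; a pose out of reach is approached as far as the arm can. OPENING is the finger opening in m, set as the command begins (- or left out keeps the last). The fingers move at their own pace and stop on an object; FORCE is the grip in N (left out, the last holds). Time passes only in rows, so rows that do not move let the fingers close. It prints the time, the measured TCP pose, the force, the opening and the grip force at its end. Input that does not fit is refused with a message, and nothing moves.
- ctrl.get_obs(): the state, without advancing time (a new reading comes with each control period).
- ctrl.camera(name): name is "scene" or "top"; returns a dict with "pixels" (420x560x3 uint8, blue, green, red), "fx", "fy", "cx", "cy" (pixels), "extrinsics" (4x4, takes a point from camera to world coordinates). Camera axes: x right, y up, looking along -z (the intrinsics and any distortion apply to the point x, -y, -z); pixel columns grow to the right and rows downward; lengths in m; the calibration is good to about 2 mm. A picture is of the moment at which its call begins. There is no depth.
- ctrl.hand_in(): hands the job in; it is judged then, once.
The state is a dict: "time_s": time; "qpos": joint angles; "joint_vel": joint speeds; "tau": joint torques, N m; "ee_pos": TCP position; "eef_rot": TCP orientation; "force": force on the tool from outside, world axes, zero at the start; "moment": the same for the moment, N m; "grip_width": finger opening in m; "grip_force": force on a finger pad.
Only numpy, scipy, OpenCV 4.12 (cv2) and the standard library are available. Lean on these libraries where they do the work, as an engineer would, in place of code of your own. Each camera call takes 0.05 s, during which the arm holds its last target. There are 200 camera calls.

### The job

Close the warm culture chamber with its grey ported lid: set the lid (do not drop it) fully home on the chamber's rim and let go of it. Then lift the yellow stem thermometer out of its bench stand and lower its steel stem through the lid's blue port, never touching the lid or the chamber with it, until the red mark on the stem is level with the top of the port. Finish while still holding the thermometer there, still, upright and centred in the port, and leave the dish, pipette, marker and bottle where they are.

Things in the scene. Friction and masses are not known exactly. Their poses are not given: they have to be found in the camera images.
- chamber: Warm culture chamber, fixed: cream base 220 x 190 x 44 mm; warm plate on it, top 48 mm above the bench, with three pink dishes up to 59 mm high; on the plate an upright clear round wall, 120 mm outer, 108 mm inner diameter, open at the top, its rim a black rubber seal 118 mm above the bench. Origin: centre of the underside, on the chamber's axis; z up.
- chamber_rim (a point): Centre of the chamber's open mouth, at the height of the top of the black rim seal (118 mm above the bench). The rim ring is 6 mm wide.
- lid: Grey lid, 0.2 kg, right way up on the bench. From below: spigot ring (102 mm diameter, 6 mm high, chamfered; enters the chamber's mouth with at least 2 mm play), flange (124 mm diameter, 6 mm thick; rests on the rim), blue port collar to pick it up by (30 mm diameter, 28 mm high), 16 mm bore right through. Origin: centre of the spigot's underside, z up; fully home, it is 6 mm below chamber_rim.
- lid_port (a point): Centre of the bore at the top of the lid's blue collar, 40 mm above the lid's origin.
- stand: Weighted thermometer stand, fixed: dark disc foot 110 mm in diameter, 14 mm high; upright aluminium sleeve 34 mm in diameter, its top 114 mm above the bench, with a 13 mm bore and at the top a cup, 25 mm wide and 6 mm deep, in which the thermometer's handle sits. Origin: centre of the underside; z up.
- probe: Stem thermometer, 178 mm long, 80 g, upright in the stand: steel stem 6 mm in diameter, 90 mm long, with a red mark; above it a round yellow handle, 22 mm in diameter, 88 mm long (90 to 178 mm above the tip), with black ends. Origin: the stem's tip, on its axis; z runs up the stem to the handle. In the stand the tip is 18 mm above the bench.
- probe_mark (a point): Middle of the red mark on the stem, on its axis, 62 mm above the tip and 28 mm below the handle.
- dish: Bystander: covered clear culture dish with a pink filling, 93 mm in diameter, 15 mm high. Origin: centre of its underside.
- pipette: Bystander: cream and blue hand pipette lying flat, about 280 mm long and 26 mm wide, 24 mm high. Origin: on its underside 16 mm towards the tip from the middle of its length; x points to its tip.
- marker: Bystander: black marker pen with a red cap, lying, 130 mm long, 14 mm wide. Origin: near the middle of its underside; x points to its cap.
- bottle: Bystander: standing clear plastic bottle with a white cap, 64 mm in diameter, 150 mm high. Origin: centre of its underside.

How it is judged:
By the outcome, as a careful person would: the job done as asked, in the order asked, and still so for the second after the job is handed in, while the arm keeps its last pose, push and grip.
It also fails if it takes over 59 s, if anything falls off the work surface, if the arm or the gripper's body presses on something with over 40 N, if the wrist force passes 120 N, or if a joint passes its speed limit or range.

## Working session

There is one attempt and no reset: what is moved stays moved. The work goes in short steps, Python scripts to look and compute and a shell command to move; the robot and the scene stay as the last step left them, time stands still between calls to the robot, and variables do not carry over. Pictures are saved under pics/ and viewed, at most 10 in all, crops included, and the job is handed in when it is done.

```bash
ls; mkdir -p pics
python3 - <<'E'
from station import ctrl
import cv2,numpy as np
print(ctrl.tip_extent, ctrl.get_obs())
for n in ("scene","top"):
    c=ctrl.camera(n); cv2.imwrite(f"pics/{n}0.png",c["pixels"]); print({k:v for k,v in c.items() if k!="pixels"})
E
```

```text
pics
shift.py
station.py
0.022 {'time_s': 0.0, 'qpos': array([-1.28457393e+00,  3.00465163e-01,  1.52160127e+00, -2.32279881e-05,
        1.32067614e+00, -6.66043446e-02]), 'joint_vel': array([-0.00113672, -0.00090441,  0.00127006, -0.00132461, -0.00142884,
       -0.00086022]), 'tau': array([ 2.66431867e-03, -5.31801867e+01, -3.52738202e+01,  7.09397555e-02,
        2.43992714e-02, -8.99324527e-05]), 'ee_pos': array([ 0.18996223, -0.51585137,  0.18928105]), 'eef_rot': array([-3.14044378e+00, -5.40846688e-05,  3.52832477e-01]), 'force': array([ 0.47881063,  0.42468207, -0.93421371]), 'moment': array([-0.0270146 ,  0.08345032,  0.05457647]), 'grip_force': 0.0, 'grip_width': 0.0941991051781955}
{'fx': 448.46949381142844, 'fy': 448.46949381142844, 'cx': 281.2328636727321, 'cy': 210.24837424078336, 'extrinsics': array([[-0.72804256, -0.47318352,  0.49603567,  1.17261285],
       [ 0.68550814, -0.4964802 ,  0.53252794,  0.65420076],
       [-0.00571156,  0.7277395 ,  0.68582987,  0.91015689],
       [ 0.        ,  0.        ,  0.        ,  1.        ]])}
{'fx': 394.29558745546325, 'fy': 394.29558745546325, 'cx': 280.6108880047576, 'cy': 207.4198476286144, 'extrinsics': array([[ 0.01073637,  0.99424285, -0.1066109 ,  0.4756953 ],
       [-0.99984186,  0.00916255, -0.01524122,  0.01175271],
       [-0.01417665,  0.10675767,  0.994184  ,  1.13545576],
       [ 0.        ,  0.        ,  0.        ,  1.        ]])}
```
View pics/scene0.png

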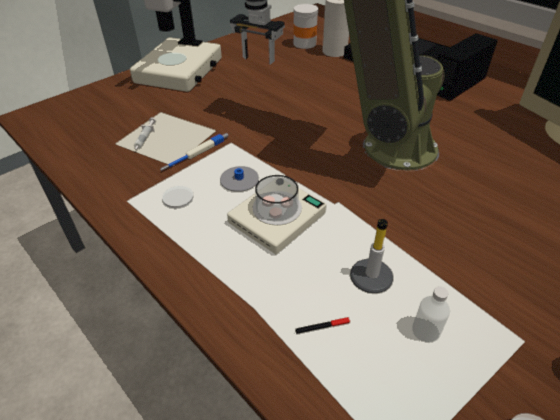

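View pics/top0.png

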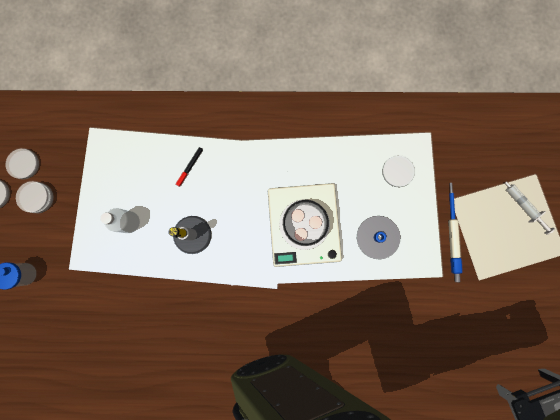

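The top view shows the lid at about (379,237), the chamber mouth at (306,222), the thermometer top at (178,231) on a foot at (193,235), the bottle at (117,220) and the marker at (189,167). The dish is at (398,171) and the pipette at (455,235). Next I'll measure these by masks and rays.

Create h.py:
```python
import cv2,numpy as np
from station import ctrl
def ray(c,u,v):
    d=np.array([(u-c["cx"])/c["fx"],-(v-c["cy"])/c["fy"],-1.0]); E=c["extrinsics"]
    return E[:3,3],E[:3,:3]@d
def plane(c,u,v,z):
    o,d=ray(c,u,v); return o+d*(z-o[2])/d[2]
def proj(c,p):
    E=c["extrinsics"]; q=E[:3,:3].T@(np.asarray(p)-E[:3,3]); return c["cx"]+c["fx"]*q[0]/-q[2], c["cy"]-c["fy"]*q[1]/-q[2]
def hsv(c): return cv2.cvtColor(c["pixels"],cv2.COLOR_BGR2HSV)
def blob(m,box):
    u0,v0,u1,v1=box; k=np.zeros_like(m); k[v0:v1,u0:u1]=m[v0:v1,u0:u1]
    cs,_=cv2.findContours(k,cv2.RETR_EXTERNAL,cv2.CHAIN_APPROX_NONE)
    return max(cs,key=cv2.contourArea)
def circ(c,cnt,z):
    """circle through contour points cast on plane z (hull of contour)"""
    P=np.array([plane(c,u,v,z)[:2] for u,v in cnt.reshape(-1,2)])
    A=np.c_[2*P,np.ones(len(P))]; s=np.linalg.lstsq(A,(P**2).sum(1),rcond=None)[0]
    r=np.sqrt(s[2]+s[0]**2+s[1]**2); return s[:2],r,np.std(np.hypot(*(P-s[:2]).T))
```

```bash
cat > m.py <<'E'
from h import *
t=ctrl.camera("top"); s=ctrl.camera("scene")
H=hsv(t); V=H[...,2]; S=H[...,1]
# lid flange (darker than sheet), collar
lid=blob(((V<170)).astype(np.uint8)*255,(345,205,412,270)); print("lid flange",circ(t,cv2.convexHull(lid),.012))
B=cv2.inRange(H,(100,120,60),(130,255,255)); b=blob(B,(345,205,412,270)); print("collar",cv2.minEnclosingCircle(b),circ(t,b,.040))
k=blob(cv2.inRange(V,0,75),(275,192,335,250)); print("rim",circ(t,cv2.convexHull(k),.118),cv2.boundingRect(k))
f=blob(cv2.inRange(V,0,110),(160,205,216,260)); print("foot",cv2.boundingRect(f))
y=blob(cv2.inRange(H,(18,120,60),(35,255,255)),(150,205,216,260)); print("yellow top",cv2.boundingRect(y))
G=hsv(s)
b=blob(cv2.inRange(G,(100,120,60),(130,255,255)),(220,160,262,192)); print("collar scene",cv2.minAreaRect(b))
y=blob(cv2.inRange(G,(15,120,60),(35,255,255)),(360,210,400,260)); print("yellow scene",cv2.minAreaRect(y))
a=cv2.resize(t["pixels"][185:275,260:415],None,fx=5,fy=5,interpolation=cv2.INTER_CUBIC)[:, :775]
b_=cv2.resize(t["pixels"][205:265,155:225],None,fx=5,fy=5,interpolation=cv2.INTER_CUBIC)
cv2.imwrite("pics/c1.png",a); 
c=cv2.resize(s["pixels"][210:300,340:410],None,fx=5,fy=5,interpolation=cv2.INTER_CUBIC)
w=np.zeros((450,750,3),np.uint8); w[:300,:350]=b_; w[:450,360:710]=c; cv2.imwrite("pics/c2.png",w)
E
python3 m.py
```

```text
lid flange (array([ 0.51506579, -0.24828108]), np.float64(0.06141867125714447), np.float64(0.0003517040503202384))
collar ((379.68182373046875, 236.5), 5.876578330993652) (array([ 0.51440929, -0.24613179]), np.float64(0.014404796790622476), np.float64(0.0012861667828132108))
rim (array([ 0.54706745, -0.03714244]), np.float64(0.058494347213361365), np.float64(0.00033242188558773314)) (283, 200, 46, 46)
foot (173, 216, 39, 38)
yellow top (178, 228, 8, 9)
collar scene ((238.0, 173.5), (11.0, 8.0), 90.0)
yellow scene ((378.9882507324219, 238.5529327392578), (10.412663459777832, 21.69304656982422), 12.52880573272705)
```

View pics/c1.png

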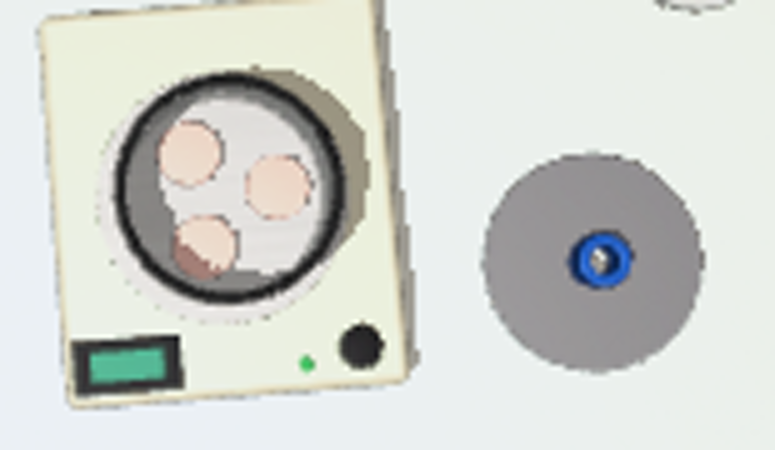

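View pics/c2.png

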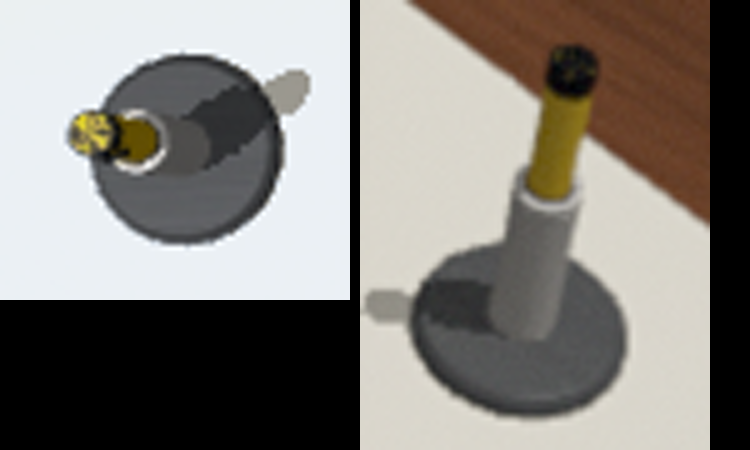

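The rim and flange circles fit to within 0.4 mm. The probe top is at about (173.4,231.4) and its cup at (182,232.8) in the top view. I'll turn to yaw 90°, so tool x is world +y and tool y is world +x, and then move over the lid.

```bash
echo '[{"wz": -0.136},{"wz": -0.136},{"wz": -0.136},{"wz": -0.136},{"wz": -0.136},{"wz": -0.136},{"wz": -0.134},{"wz": -0.134},{"wz": -0.134}]' | python3 shift.py
echo '[{"sx": 0.027,"sy": 0.032},{"sx": 0.027,"sy": 0.032},{"sx": 0.027,"sy": 0.032},{"sx": 0.027,"sy": 0.032},{"sx": 0.027,"sy": 0.032},{"sx": 0.027,"sy": 0.032},{"sx": 0.027,"sy": 0.032},{"sx": 0.027,"sy": 0.032},{"sx": 0.027,"sy": 0.032},{"sx": 0.024,"sy": 0.032}]' | python3 shift.py
python3 - <<'E'
from h import *
t=ctrl.camera("top"); s=ctrl.camera("scene")
for u,v,z in((173.4,231.4,.196),(182,232.8,.114)): print("probe top-view",plane(t,u,v,z))
# scene: probe top/cup from crop
for cu,cv,z in((573,72,.196),(549,190,.114)):
    u=(cu-360+.5)/5-.5+340; v=(cv+.5)/5-.5+210; print("scene",u,v,plane(s,u,v,z))
E
```

```text
time_s: 1.1
ee_pos: [0.19, -0.516, 0.1897]
eef_rot: [-3.141, -0.0, 1.576]
force: [0.1, -0.1, -0.6]
grip_width: 0.0938
grip_force: 0.0
time_s: 2.1
ee_pos: [0.5112, -0.2476, 0.1899]
eef_rot: [-3.142, -0.0, 1.571]
force: [0.0, -0.5, 0.7]
grip_width: 0.0937
grip_force: 0.0
probe top-view [0.51643184 0.28180807 0.196     ]
probe top-view [0.51658181 0.28281273 0.114     ]
scene 382.2 224.0 [0.5228774  0.28881189 0.196     ]
scene 377.4 247.6 [0.52012957 0.28769694 0.114     ]
```

```bash
echo '[{"sy": 0.001,"sz": 0.035},{"sz": 0.035},{"sz": 0.035},{"sz": 0.025},{"sz": 0.018},{}]' | python3 shift.py 0.06
```

```text
time_s: 2.8
ee_pos: [0.5093, -0.2489, 0.0395]
eef_rot: [-3.138, -0.002, 1.57]
force: [-1.2, -0.2, 0.6]
grip_width: 0.0601
grip_force: 0.0
```

Run:
```python
from h import *
c=[]
for n,b in (("top",(330,190,430,280)),("scene",(200,130,280,200))):
    i=ctrl.camera(n)["pixels"][b[1]:b[3],b[0]:b[2]]; c.append(cv2.resize(i,(400,int(400*i.shape[0]/i.shape[1]))))
w=np.zeros((400,800,3),np.uint8)
for k,i in enumerate(c): w[:i.shape[0],400*k:400*k+400]=i
cv2.imwrite("pics/g1.png",w); print(ctrl.get_obs()["ee_pos"])
```

```text
[ 0.51094369 -0.24953551  0.04240586]
```

View pics/g1.png

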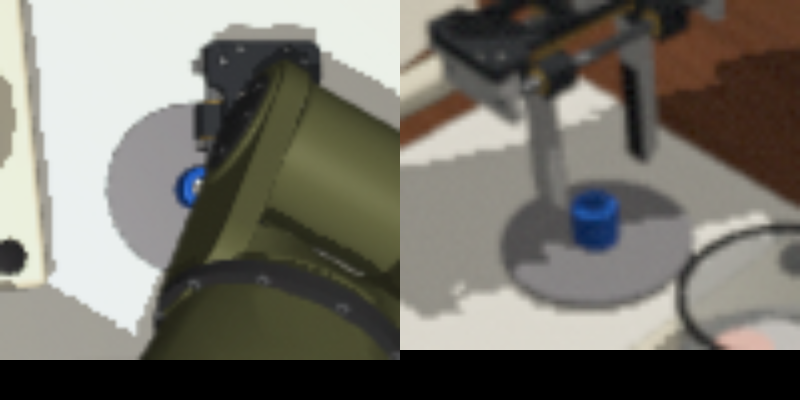

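The fingers straddle the blue collar along x: tips at about (550,205) and (640,160) in the crop, collar at (595,220). I'll check the apparent tip height by projection.

Run:
```python
from h import *
s=ctrl.camera("scene"); t=ctrl.camera("top")
f=lambda p:(np.array(proj(s,p))-[200,130])*5+[400,0]
print(ctrl.get_obs()["ee_pos"],ctrl.get_obs()["qpos"])
for z in (.02,.04,.06):
  print(z,"tips",f((.541,-.249,z)),f((.481,-.249,z)),"collar",f((.515,-.248,z)))
H=hsv(s); b=blob(cv2.inRange(H,(100,120,60),(130,255,255)),(220,160,262,192)); print(f((.515,-.248,.026)),(cv2.boundingRect(b)))
i=cv2.resize(s["pixels"][100:200,190:290],(600,600),interpolation=cv2.INTER_CUBIC); cv2.imwrite("pics/g2.png",i)
```

```text
[ 0.51145652 -0.24962166  0.04315523] [-5.18394255e-01  5.00915868e-01  1.60640686e+00 -2.36340539e-05
  1.03247138e+00 -5.18166096e-01]
0.02 tips [559.983957   242.43666681] [633.37213979 201.35303737] collar [593.1680909  225.14110733]
0.04 tips [557.37235261 217.40890381] [631.52372858 176.45291313] collar [590.90382528 200.164802  ]
0.06 tips [554.70873173 191.88265175] [629.63928043 151.06733198] collar [588.59486254 174.6954585 ]
[592.49342696 217.69913043] (234, 168, 10, 12)
```

View pics/g2.png

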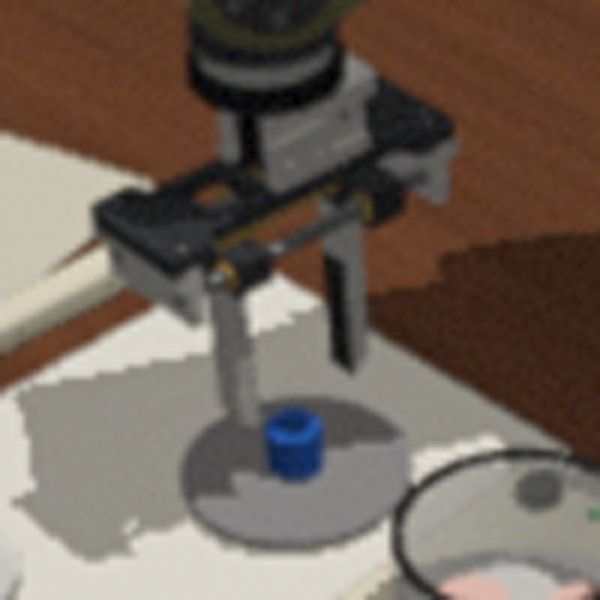

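Run:
```python
from h import *
s=ctrl.camera("scene"); t=ctrl.camera("top")
o=ctrl.get_obs(); print(o["time_s"],o["ee_pos"],o["eef_rot"],o["force"])
def tri(a,b):
    o1,d1=ray(t,*a); o2,d2=ray(s,*b); A=np.c_[d1,-d2]; k=np.linalg.lstsq(A,o2-o1,rcond=None)[0]
    p,q=o1+k[0]*d1,o2+k[1]*d2; return (p+q)/2,np.linalg.norm(p-q)
T=lambda x,y:((x+.5)/4-.5+330,(y+.5)/4-.5+190)
S=lambda x,y:((x+.5)/6-.5+190,(y+.5)/6-.5+100)
print(tri(T(205,45),S(185,272))); print(tri(T(318,45),S(96,207)))
for z in (.13,.16,.19,.22): print(z,plane(t,*T(262,42),z))
```

```text
3.1 [ 0.51143283 -0.24947191  0.04300351] [3.14006991e+00 8.84647831e-04 1.57073719e+00] [ 0.325432    0.21732337 -0.04816292]
(array([ 0.59410881, -0.2138253 ,  0.19090502]), np.float64(0.0025486097018994898))
(array([ 0.59459295, -0.28067731,  0.19444718]), np.float64(0.0016396434434263313))
0.13 [ 0.6049928  -0.26573732  0.13      ]
0.16 [ 0.60113493 -0.25745779  0.16      ]
0.19 [ 0.59727705 -0.24917826  0.19      ]
0.22 [ 0.59341917 -0.24089873  0.22      ]
```

Run:
```python
from h import *
s=ctrl.camera("scene"); t=ctrl.camera("top")
a=np.array([.346,-.938,0]); c=np.array([.19,-.516,0])
for z in (.168,.19,.21): print(z,[np.round(proj(s,c+k*a*.047+[0,0,z]),1) for k in(-1,1)])
g=cv2.imread("pics/scene0.png")[5:75,215:300]; cv2.imwrite("pics/g3.png",cv2.resize(g,None,fx=7,fy=7,interpolation=cv2.INTER_CUBIC))
i=np.hstack([x["pixels"][b[1]:b[1]+100,b[0]:b[0]+100] for x,b in((t,(330,170)),(s,(190,100)))])
```

```text
0.168 [array([269.9,  72.8]), array([247. ,  67.6])]
0.19 [array([269.8,  67. ]), array([246.7,  61.8])]
0.21 [array([269.6,  61.6]), array([246.4,  56.5])]
```

View pics/g3.png

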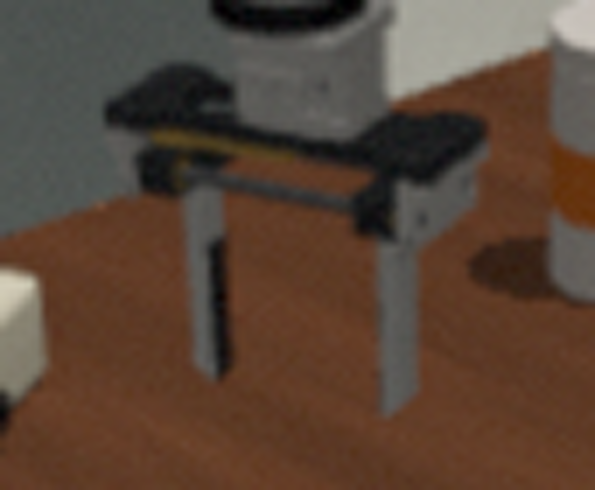

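Both views put the fingers about 33 mm higher than the reported z, and the start picture shows the same offset. I'll go down in small steps and watch the force.

```bash
echo '[{"sy": 0.003,"sz": 0.005},{"sz": 0.003},{}]' | python3 shift.py; echo '[{"sz": 0.004},{}]' | python3 shift.py
```

```text
time_s: 3.5
ee_pos: [0.5138, -0.2489, 0.0332]
eef_rot: [-3.141, -0.001, 1.571]
force: [-0.1, 0.1, -0.3]
grip_width: 0.0601
grip_force: 0.0
time_s: 3.7
ee_pos: [0.5137, -0.249, 0.0293]
eef_rot: [-3.141, -0.0, 1.571]
force: [-0.2, 0.9, 0.5]
grip_width: 0.0602
grip_force: 0.0
```

No contact even though the reported tip height is below the flange top, so the z reading is biased. I'll keep going down in small steps to find the flange by touch.

```bash
echo '[{"sz": 0.006},{"sz": 0.006},{}]' | python3 shift.py | egrep 'ee_pos|force'; echo '[{"sz": 0.003},{"sz": 0.003},{}]' | python3 shift.py| egrep 'ee_pos|force'
```

```text
ee_pos: [0.5135, -0.2488, 0.0167]
force: [0.1, -0.9, 0.6]
grip_force: 0.0
ee_pos: [0.5139, -0.249, 0.0114]
force: [-0.7, -0.3, -0.1]
grip_force: 0.0
```

```bash
echo '[{"sz": 0.002},{"sz": 0.002}]' | python3 shift.py| egrep 'ee_pos|force'
```

```text
ee_pos: [0.5141, -0.2492, 0.0078]
force: [0.4, 0.8, -0.3]
grip_force: 0.0
```

```bash
echo '[{"sz": 0.002},{}]' | python3 shift.py| egrep 'ee_pos|force';echo '[{"sz": 0.002},{}]' | python3 shift.py| egrep 'ee_pos|force'
python3 - <<'E'
from h import *
s=ctrl.camera("scene"); cv2.imwrite("pics/g4.png",cv2.resize(s["pixels"][130:205,200:280],None,fx=7,fy=7,interpolation=cv2.INTER_CUBIC))
E
```

```text
ee_pos: [0.5139, -0.249, 0.0055]
force: [-0.3, 0.3, 0.4]
grip_force: 0.0
ee_pos: [0.5139, -0.2491, 0.0036]
force: [0.1, 0.2, 0.6]
grip_force: 0.0
```

View pics/g4.png

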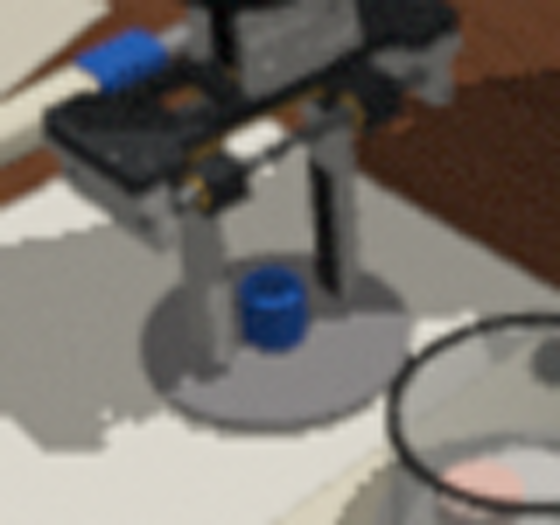

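The fingers flank the collar with their tips just above the flange (left tip at about (212,375) in the crop). I'll grip here.

```bash
echo '[{},{},{},{},{}]' | python3 shift.py 0.02 30; echo '[{"sz": -0.01},{"sz": -0.02},{},{}]' | python3 shift.py
```

```text
time_s: 5.45
ee_pos: [0.5141, -0.2491, 0.0039]
eef_rot: [3.141, 0.0, 1.571]
force: [0.4, 0.5, -1.0]
grip_width: 0.0289
grip_force: 30.0
time_s: 5.85
ee_pos: [0.5141, -0.2492, 0.034]
eef_rot: [3.141, 0.0, 1.571]
force: [0.2, 0.4, -2.9]
grip_width: 0.029
grip_force: 30.0
```

The lid is held, with a load of about 2 N. I'll lift it and carry it over the chamber.

```bash
echo '[{"sz": -0.02},{"sz": -0.035},{"sz": -0.035},{"sz": -0.02},{"sx": 0.015,"sy": 0.003,"sz": -0.01},{"sx": 0.035,"sy": 0.005},{"sx": 0.04,"sy": 0.006},{"sx": 0.04,"sy": 0.006},{"sx": 0.04,"sy": 0.006},{"sx": 0.025,"sy": 0.005}]' | python3 shift.py; echo '[{"sx": 0.012,"sy": 0.002},{"sx": 0.004},{}]' | python3 shift.py
python3 - <<'E'
from h import *
t=ctrl.camera("top"); s=ctrl.camera("scene")
print(ctrl.get_obs()["ee_pos"],ctrl.get_obs()["force"])
a=[cv2.resize(x["pixels"][b[1]:b[1]+80,b[0]:b[0]+80],(400,400),interpolation=cv2.INTER_CUBIC) for x,b in((t,(265,180)),(s,(240,150)))]
cv2.imwrite("pics/g5.png",np.hstack(a))
E
```

```text
time_s: 6.85
ee_pos: [0.5444, -0.0507, 0.1525]
eef_rot: [-3.139, -0.001, 1.572]
force: [0.0, -0.3, -2.1]
grip_width: 0.0293
grip_force: 30.0
time_s: 7.15
ee_pos: [0.5468, -0.0383, 0.1533]
eef_rot: [-3.141, 0.0, 1.571]
force: [0.2, 0.2, -1.7]
grip_width: 0.0289
grip_force: 30.0
[ 0.54682664 -0.03905126  0.15358291] [-0.10974749  0.21537523 -1.62593485]
```

View pics/g5.png

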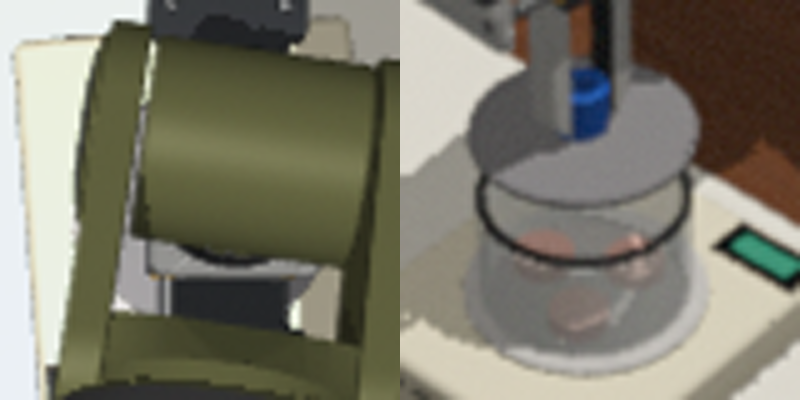

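The scene view shows the lid over the chamber: the flange spans columns 470–700 and the rim 478–692 in the crop, so it's centred sideways. I'll check the depth direction numerically.

Run:
```python
from h import *
s=ctrl.camera("scene"); o=ctrl.get_obs()["ee_pos"]; z=o[2]-.0039
def ext(cx,cy,r,z):
    a=np.linspace(0,2*np.pi,720); P=np.array([proj(s,(cx+r*np.cos(k),cy+r*np.sin(k),z)) for k in a]); return P[:,0].min(),P[:,0].max(),P[:,1].min(),P[:,1].max()
# observed rim in initial image
g=cv2.imread("pics/scene0.png"); V=cv2.cvtColor(g,cv2.COLOR_BGR2HSV)[...,2]
k=blob(cv2.inRange(V,0,80),(250,170,302,215)); bb=cv2.boundingRect(k); print("rim obs u0,u1,v0,v1",bb[0],bb[0]+bb[2]-1,bb[1],bb[1]+bb[3]-1,"pred",np.round(ext(.547,-.037,.06,.118),1))
print("hull circ",circ(s,cv2.convexHull(k),.118))
H=hsv(s); m=((H[...,1]<40)&(abs(H[...,2].astype(int)-135)<40)).astype(np.uint8)*255
f=lambda z_:np.round(ext(o[0],o[1],.062,z_),1)
print("flange pred top",f(z+.012),"bottom",f(z+.006))
r=s["pixels"][:,296].astype(int).sum(1)//3; print("col296",list(zip(range(158,206),r[158:206])))
r=s["pixels"][:,357-0].astype(int)
row=s["pixels"][176].astype(int).sum(1)//3; print("row176",list(zip(range(328,336),row[328:336])),[ (i,row[i]) for i in list(range(328,340))+list(range(376,386))])
row=s["pixels"][177].astype(int).sum(1)//3; print([(i,row[i]) for i in list(range(330,340))+list(range(376,386))])
```

```text
rim obs u0,u1,v0,v1 284 297 176 201 pred [254.1 298.2 173.4 202. ]
hull circ (array([ 0.54818145, -0.03361932]), np.float64(0.05756883011853637), np.float64(0.001279023783269063))
flange pred top [252.1 298.7 160.2 189.5] bottom [252.2 298.7 161.9 191.3]
col296 [(158, np.int64(42)), (159, np.int64(38)), (160, np.int64(39)), (161, np.int64(34)), (162, np.int64(38)), (163, np.int64(38)), (164, np.int64(37)), (165, np.int64(39)), (166, np.int64(39)), (167, np.int64(57)), (168, np.int64(97)), (169, np.int64(128)), (170, np.int64(134)), (171, np.int64(132)), (172, np.int64(134)), (173, np.int64(132)), (174, np.int64(133)), (175, np.int64(135)), (176, np.int64(133)), (177, np.int64(133)), (178, np.int64(133)), (179, np.int64(131)), (180, np.int64(128)), (181, np.int64(130)), (182, np.int64(120)), (183, np.int64(99)), (184, np.int64(56)), (185, np.int64(49)), (186, np.int64(72)), (187, np.int64(83)), (188, np.int64(99)), (189, np.int64(101)), (190, np.int64(97)), (191, np.int64(74)), (192, np.int64(60)), (193, np.int64(52)), (194, np.int64(82)), (195, np.int64(110)), (196, np.int64(134)), (
[... 556 characters left out ...]
(39)), (337, np.int64(38)), (338, np.int64(36)), (339, np.int64(35)), (376, np.int64(34)), (377, np.int64(40)), (378, np.int64(37)), (379, np.int64(37)), (380, np.int64(36)), (381, np.int64(40)), (382, np.int64(40)), (383, np.int64(39)), (384, np.int64(39)), (385, np.int64(35))]
[(330, np.int64(40)), (331, np.int64(41)), (332, np.int64(33)), (333, np.int64(36)), (334, np.int64(40)), (335, np.int64(35)), (336, np.int64(35)), (337, np.int64(35)), (338, np.int64(39)), (339, np.int64(39)), (376, np.int64(37)), (377, np.int64(36)), (378, np.int64(33)), (379, np.int64(36)), (380, np.int64(36)), (381, np.int64(39)), (382, np.int64(37)), (383, np.int64(39)), (384, np.int64(37)), (385, np.int64(38))]
```

Run:
```python
from h import *
s=ctrl.camera("scene"); o=ctrl.get_obs()["ee_pos"]; z=o[2]-.0039
g=cv2.imread("pics/scene0.png"); V=cv2.cvtColor(g,cv2.COLOR_BGR2HSV)[...,2]
for th in (90,105,120):
    k=blob(cv2.inRange(V,0,th),(250,168,302,208)); print("rim",th,cv2.boundingRect(k),circ(s,cv2.convexHull(k),.118))
# flange edge points: scan rays out of the flange centre in the image for the gray->other transition
u0,v0=proj(s,(o[0],o[1],z+.009)); G=s["pixels"].astype(np.float32)
for lo,hi in((20,160),(-10,190)):
  pts=[]
  for a in np.radians(np.arange(lo,hi,4)):   # front half (downwards) and sides
    pr=[]
    rr=np.arange(8,30,.25)
    for r in rr: pr.append(cv2.getRectSubPix(G,(1,1),(float(u0+r*np.cos(a)*1),float(v0+r*np.sin(a))))[0,0].sum()/3)
    pr=np.array(pr); e=np.arange(len(rr))
    # expected radius from the model, search near it
    P=np.array([proj(s,(o[0]+.062*np.cos(b),o[1]+.062*np.sin(b),z+.009)) for b in np.linspace(0,6.283,720)])-[u0,v0]
    j=np.argmin(abs(np.angle(np.exp(1j*(np.arctan2(P[:,1],P[:,0])-a))))); re=np.hypot(*P[j])
    w=abs(rr-re)<4; gr=abs(np.gradient(pr)); i=e[w][np.argmax(gr[w])]
    pts.append((u0+rr[i]*np.cos(a),v0+rr[i]*np.sin(a)))
  print("flange",circ(s,np.array(pts),z+.009),o)
```

```text
rim 90 (256, 176, 42, 28) (array([ 0.54982648, -0.03330315]), np.float64(0.05950599853312683), np.float64(0.0012748927004107482))
rim 105 (255, 168, 47, 36) (array([ 0.53133123, -0.0412666 ]), np.float64(0.07262326965270195), np.float64(0.009193988824117538))
rim 120 (254, 168, 48, 40) (array([ 0.5472306 , -0.04036718]), np.float64(0.08028657239502329), np.float64(0.015904219192631103))
flange (array([ 0.54185912, -0.04150473]), np.float64(0.07003930625555695), np.float64(0.00319788796543062)) [ 0.54691272 -0.0390941   0.15373987]
flange (array([ 0.5487719, -0.0360984]), np.float64(0.06279062756517949), np.float64(0.0035627572309235587)) [ 0.54691272 -0.0390941   0.15373987]
```

Scene and top agree that the lid is about 2 mm short in y. I'll correct that and lower it, slowly near contact.

```bash
echo '[{"sx": 0.0022,"sy": 0.0005,"sz": 0.01},{"sz": 0.012},{"sz": 0.006},{}]' | python3 shift.py| egrep 'ee_pos|force'; echo '[{"sz": 0.003},{"sz": 0.002},{}]' | python3 shift.py| egrep 'ee_pos|force'
```

```text
ee_pos: [0.5469, -0.0359, 0.1244]
force: [0.5, 0.4, -0.5]
grip_force: 30.0
ee_pos: [0.5475, -0.0359, 0.1208]
force: [-0.0, 0.0, -1.2]
grip_force: 30.0
```

```bash
echo '[{"sz": 0.002},{}]' | python3 shift.py| egrep 'ee_pos|force'; echo '[{"sz": 0.002},{}]' | python3 shift.py| egrep 'ee_pos|force'
```

```text
ee_pos: [0.5475, -0.0359, 0.1187]
force: [-0.5, -0.3, -1.6]
grip_force: 30.0
ee_pos: [0.5474, -0.0359, 0.1166]
force: [0.8, 0.5, -2.0]
grip_force: 30.0
```

```bash
for i in 1; do echo '[{"sz": 0.001},{}]' | python3 shift.py| egrep 'ee_pos|force'; done; echo '[{"sz": 0.001},{}]' | python3 shift.py| egrep 'ee_pos|force'
```

```text
ee_pos: [0.5476, -0.0359, 0.1159]
force: [1.1, -0.6, -1.2]
grip_force: 30.0
ee_pos: [0.5476, -0.0359, 0.1159]
force: [-4.5, 1.1, 10.0]
grip_force: 30.0
```

The flange contacted at z 0.1159, exactly the fully-home height. I'll release, rise and go over the thermometer.

```bash
echo '[{"sz": -0.0005},{},{},{"sz": -0.005},{"sz": -0.02},{"sz": -0.035},{"sz": -0.035},{"sz": -0.018},{}]' | python3 shift.py 0.054
echo '[{"sx": 0.015,"sy": -0.0015},{"sx": 0.035,"sy": -0.0035},{"sx": 0.04,"sy": -0.004},{"sx": 0.04,"sy": -0.004},{"sx": 0.04,"sy": -0.004},{"sx": 0.04,"sy": -0.004},{"sx": 0.04,"sy": -0.004},{"sx": 0.04,"sy": -0.004},{"sx": 0.02,"sy": -0.001},{"sx": 0.009}]' | python3 shift.py| egrep 'ee_pos|force'
python3 - <<'E'
from h import *
print(ctrl.get_obs()["ee_pos"])
t=ctrl.camera("top"); s=ctrl.camera("scene"); H=hsv(t); V=H[...,2]
cv2.imwrite("pics/t5.png",t["pixels"]); cv2.imwrite("pics/s5.png",s["pixels"])
B=cv2.inRange(H,(100,120,60),(130,255,255)); b=blob(B,(270,190,340,260)); print("collar top cam",circ(t,b,.152),cv2.boundingRect(b))
m=((H[...,1]<40)&(V<170)&(V>90)).astype(np.uint8)*255; l=blob(m,(270,190,345,255)); print("flange",circ(t,cv2.convexHull(l),.124),cv2.boundingRect(l))
G=hsv(s); b=blob(cv2.inRange(G,(100,120,60),(130,255,255)),(255,150,300,200)); print("collar scene",cv2.boundingRect(b),proj(s,(.547,-.036,.138)))
# dark bore in scene/top
E
```

```text
time_s: 9.75
ee_pos: [0.5484, -0.036, 0.2312]
eef_rot: [3.137, 0.001, 1.571]
force: [-0.3, -0.2, -0.1]
grip_width: 0.054
grip_force: 0.0
ee_pos: [0.5161, 0.2854, 0.2265]
force: [-0.0, -1.3, 0.1]
grip_force: 0.0
[0.51608938 0.28539883 0.22652664]
collar top cam (array([ 0.54655568, -0.03548095]), np.float64(0.01393614296149271), np.float64(0.0006396209753828661)) (300, 216, 12, 12)
flange (array([ 0.54878272, -0.04034681]), np.float64(0.0644736329135993), np.float64(0.0025236820817972835)) (281, 197, 52, 50)
collar scene (272, 176, 10, 13) (np.float64(276.30960449346554), np.float64(181.73385551927134))
```

The lid is home, with its collar seen at (0.5466,-0.0355). Now I'll lower around the handle.

```bash
echo '[{"sx": -0.0022,"sy": 0.001,"sz": 0.01},{"sz": 0.03},{}]' | python3 shift.py| egrep 'ee_pos|force'; echo '[{"sz": 0.025},{"sz": 0.025},{"sz": 0.009},{}]' | python3 shift.py| egrep 'ee_pos|force'
python3 - <<'E'
from h import *
o=ctrl.get_obs(); print(o["ee_pos"],o["force"])
t=ctrl.camera("top"); s=ctrl.camera("scene")
a=[cv2.resize(x["pixels"][b[1]:b[1]+80,b[0]:b[0]+80],(400,400),interpolation=cv2.INTER_CUBIC) for x,b in((t,(140,190)),(s,(340,200)))]
cv2.imwrite("pics/g6.png",np.hstack(a))
E
```

```text
ee_pos: [0.5173, 0.2789, 0.1843]
force: [-0.1, -0.0, 0.8]
grip_force: 0.0
ee_pos: [0.5184, 0.2802, 0.129]
force: [-0.7, 0.2, 0.2]
grip_force: 0.0
[0.51840358 0.28019709 0.12900682] [-0.74603639  0.2300162   0.19731811]
```

View pics/g6.png

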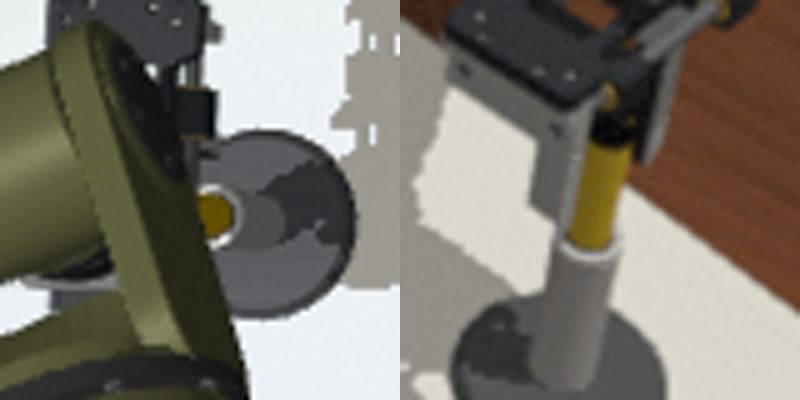

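The handle stands between the open fingers, at (600,190) in the right crop, with a white cup ring below it. I'll shift about 3 mm in y, then close gently and watch the side force.

```bash
echo '[{"sx": 0.003,"sy": -0.001},{},{}]' | python3 shift.py| egrep 'ee_pos|force'; echo '[{},{},{},{},{},{}]' | python3 shift.py 0.012 8
```

```text
ee_pos: [0.5176, 0.2841, 0.1299]
force: [-0.6, 0.3, -0.3]
grip_force: 0.0
time_s: 12.55
ee_pos: [0.5175, 0.2839, 0.1293]
eef_rot: [-3.141, 0.0, 1.571]
force: [-0.3, 0.1, -0.9]
grip_width: 0.0219
grip_force: 8.0
```

Gripped across the full diameter with no side force. I'll firm the grip and lift straight out.

```bash
echo '[{},{},{"sz": -0.005},{"sz": -0.01},{"sz": -0.015}]' | python3 shift.py - 40| egrep 'ee_pos|force|rot'; echo '[{"sz": -0.03},{"sz": -0.035},{"sz": -0.035},{"sz": -0.025},{"sz": -0.01},{},{}]' | python3 shift.py
cat > p.py <<'E'
from h import *
# stem axis & red mark: red blob in both views, yellow too
o=ctrl.get_obs(); print(o["ee_pos"],o["eef_rot"],o["grip_width"])
s=ctrl.camera("scene"); t=ctrl.camera("top"); 
for n,c in(("scene",s),("top",t)):
    H=hsv(c); m=cv2.inRange(H,(0,110,60),(8,255,255))|cv2.inRange(H,(172,110,60),(180,255,255))
    tip=o["ee_pos"]-[0,0,.1113]; mk=tip+[0,0,.062]; u,v=proj(c,mk)
    b=[max(0,int(x)) for x in (u-16,v-16,u+17,v+17)]
    k=np.zeros_like(m); k[b[1]:b[3],b[0]:b[2]]=m[b[1]:b[3],b[0]:b[2]]
    M=cv2.moments(k,True); print(n,"mark pred",np.round((u,v),1),"obs",M["m00"],M["m00"] and np.round((M["m10"]/M["m00"],M["m01"]/M["m00"]),2), "tip pred",np.round(proj(c,tip),1))
E
python3 p.py
```

```text
ee_pos: [0.5173, 0.2838, 0.1598]
eef_rot: [-3.141, 0.0, 1.571]
force: [0.3, 1.2, -1.2]
grip_force: 40.0
time_s: 13.75
ee_pos: [0.5172, 0.2837, 0.293]
eef_rot: [-3.14, 0.001, 1.571]
force: [-0.4, 0.5, -0.9]
grip_width: 0.0216
grip_force: 40.0
[0.51724844 0.28374008 0.29300412] [-3.13994010e+00  7.62282030e-04  1.57078742e+00] 0.02159528518370025
scene mark pred [385.2 206.1] obs 8.0 [387. 208.] tip pred [381.  226.1]
top mark pred [166.6 230.1] obs 1.0 [168. 230.] tip pred [174.3 231.3]
```

The thermometer is free of the stand. The mark in the scene view hints at a small y offset in the grip. I'll carry it above the port and measure stem against collar there.

```bash
echo '[{"sx": -0.015,"sy": 0.0015},{"sx": -0.03,"sy": 0.003},{"sx": -0.04,"sy": 0.004},{"sx": -0.04,"sy": 0.004},{"sx": -0.04,"sy": 0.004},{"sx": -0.04,"sy": 0.004},{"sx": -0.04,"sy": 0.004},{"sx": -0.04,"sy": 0.004},{"sx": -0.025,"sy": 0.002},{"sx": -0.01}]' | python3 shift.py>/dev/null; echo '[{},{},{}]' | python3 shift.py| egrep 'ee_pos|force|rot'; python3 p.py
python3 - <<'E'
from h import *
s=ctrl.camera("scene"); t=ctrl.camera("top"); o=ctrl.get_obs()
G=s["pixels"].astype(int); u,v=map(int,proj(s,o["ee_pos"]-[0,0,.1113])); print(u,v)
for r in range(v-40,v+22,3): print(r,[int(x) for x in G[r,u-12:u+13].sum(1)//3])
H=hsv(s); b=blob(cv2.inRange(H,(100,120,60),(130,255,255)),(255,150,300,200)); print(cv2.boundingRect(b))
H=hsv(t); b=cv2.inRange(H,(100,120,60),(130,255,255))[200:245,285:330]; print("top blue px",(b>0).sum())
E
```

```text
ee_pos: [0.548, -0.0351, 0.2944]
eef_rot: [3.142, -0.0, 1.572]
force: [-0.3, -1.2, -1.1]
grip_force: 40.0
[ 0.54795909 -0.035055    0.29435129] [ 3.14156800e+00 -1.37173089e-04  1.57212145e+00] 0.021646794905356512
scene mark pred [275.7 149.4] obs 10.0 [277.7 157.5] tip pred [276.1 168.8]
top mark pred [307.2 217.9] obs 0.0 0.0 tip pred [305.9 219.9]
275 168
128 [64, 66, 63, 67, 68, 74, 81, 85, 103, 119, 116, 111, 91, 85, 93, 94, 95, 84, 65, 63, 63, 66, 64, 67, 68]
131 [64, 61, 65, 63, 62, 64, 63, 67, 70, 81, 92, 98, 89, 88, 89, 94, 96, 86, 67, 66, 66, 68, 64, 64, 62]
134 [61, 65, 63, 65, 61, 63, 63, 59, 69, 75, 76, 77, 85, 87, 93, 96, 91, 83, 67, 63, 62, 66, 67, 66, 66]
137 [60, 62, 63, 59, 63, 61, 62, 65, 68, 74, 74, 79, 82, 86, 90, 95, 92, 82, 65, 62, 65, 65, 66, 68, 65]
140 [69, 70, 69, 68, 66, 63, 61, 60, 55, 39, 56, 70, 75, 82, 84, 77, 50, 47, 64, 63, 67, 65, 64, 62, 66]
143 [70, 65, 71, 69, 67, 70, 69, 67, 67, 66, 66, 64, 74, 80, 73, 67, 63, 62, 61, 61, 60, 60, 62, 62, 67]
146 [65, 70, 70, 70, 68, 66, 69, 68, 67, 68, 68, 69, 79, 83, 75, 63, 60, 62, 63, 65, 65, 67, 64, 63, 61]
[... 929 characters left out ...]
135, 135, 134, 133, 134, 134, 133, 130, 119, 113, 102, 93, 85, 71]
176 [133, 131, 134, 133, 134, 133, 133, 134, 130, 124, 108, 104, 100, 97, 93, 98, 104, 115, 127, 134, 133, 135, 132, 134, 132]
179 [132, 133, 133, 133, 135, 133, 132, 128, 116, 96, 97, 80, 63, 57, 48, 55, 67, 91, 103, 115, 132, 135, 131, 131, 133]
182 [131, 133, 134, 133, 134, 133, 132, 127, 98, 51, 45, 55, 66, 75, 75, 69, 58, 59, 59, 96, 133, 134, 133, 133, 132]
185 [130, 125, 100, 101, 103, 97, 81, 74, 67, 47, 45, 46, 51, 50, 48, 54, 55, 56, 61, 97, 133, 133, 133, 135, 132]
188 [133, 133, 135, 134, 135, 133, 125, 102, 95, 68, 57, 53, 55, 48, 54, 57, 62, 86, 114, 131, 134, 135, 134, 134, 132]
(272, 176, 10, 13)
top blue px 0
```

Stem centre is at column 276.35 and collar centre at 276.5, so they agree sideways within about 0.5 mm. x is centred by the symmetric grips, so y must agree too. I'll lower to just above the port and recheck.

```bash
echo '[{"sy": -0.0004,"sz": 0.006},{"sz": 0.006},{"sz": 0.004},{},{}]' | python3 shift.py| egrep 'ee_pos|force|rot'
cat > q.py <<'E'
from h import *
s=ctrl.camera("scene"); o=ctrl.get_obs(); print(o["ee_pos"],o["force"])
G=s["pixels"].astype(int); tip=o["ee_pos"]-[0,0,.1113]
print("pred tip",proj(s,tip),"mark",proj(s,tip+[0,0,.062]),"handle",proj(s,tip+[0,0,.09]),"port",proj(s,(.5476,-.0357,.152)),"collar foot",proj(s,(.5476,-.0357,.124)))
v=int(proj(s,tip)[1])
for r in range(v-32,v+18): print(r,"R-G",[int(x) for x in (G[r,270:284,2]-G[r,270:284,1])],"B-R",[int(x) for x in (G[r,270:284,0]-G[r,270:284,2])],"I",[int(x) for x in G[r,270:284].sum(1)//3])
E
python3 q.py
```

```text
ee_pos: [0.5476, -0.0361, 0.2783]
eef_rot: [-3.142, -0.0, 1.571]
force: [-0.0, -0.5, -0.4]
grip_force: 40.0
[ 0.54768543 -0.03614849  0.27850331] [-0.03282648 -0.0221391  -0.97751654]
pred tip (np.float64(275.935482348373), np.float64(173.31272022673824)) mark (np.float64(275.5999492405254), np.float64(154.26259867798908)) handle (np.float64(275.4401073849069), np.float64(145.1874680667574)) port (np.float64(276.15171266486556), np.float64(177.84048430126762)) collar foot (np.float64(276.2908683704609), np.float64(185.86345630472832))
141 R-G [35, 28, 19, 20, 20, 23, 22, 23, 23, 22, 26, 32, 35, 35] B-R [-56, -64, -86, -95, -93, -98, -104, -107, -111, -106, -87, -54, -52, -55] I [61, 66, 75, 73, 77, 84, 86, 92, 94, 96, 82, 63, 64, 65]
142 R-G [38, 30, 18, 19, 20, 21, 22, 23, 24, 24, 28, 35, 33, 36] B-R [-58, -67, -86, -90, -90, -99, -102, -111, -112, -109, -92, -57, -51, -55] I [65, 68, 77, 76, 78, 82, 87, 89, 94, 94, 82, 62, 65, 61]
143 R-G [40, 29, 19, 19, 19, 21, 22, 22, 23, 23, 26, 36, 36, 36] B-R [-61, -67, -93, -90, -96, -98, -105, -107, -114, -106, -87, -60, -55, -57] I [65, 66
[... 8541 characters left out ...]
8, -25, -15, -3, 3] B-R [-2, 4, 33, 58, 72, 64, 71, 75, 80, 77, 71, 50, 17, -3] I [80, 76, 58, 45, 41, 48, 49, 51, 50, 58, 64, 84, 113, 135]
188 R-G [3, 1, -4, -13, -15, -21, -24, -20, -19, -22, -10, -2, 2, 3] B-R [-4, 1, 20, 39, 50, 59, 64, 67, 64, 67, 42, 16, -2, -4] I [102, 94, 66, 59, 54, 53, 51, 53, 61, 63, 86, 114, 131, 133]
189 R-G [3, 3, 2, -2, -3, -5, -8, -7, -2, -6, -2, 2, 2, 3] B-R [-4, -3, -1, 7, 16, 24, 32, 31, 25, 26, 11, -2, -4, -4] I [132, 124, 100, 94, 91, 90, 80, 84, 93, 98, 117, 130, 134, 135]
190 R-G [3, 3, 3, 3, 3, 2, 0, 1, 2, 4, 3, 3, 2, 2] B-R [-3, -3, -4, -4, -3, -2, 6, 3, -3, -4, -3, -4, -2, -4] I [134, 134, 134, 133, 132, 128, 120, 123, 131, 131, 135, 133, 132, 134]
```

The stem tip, mark and handle rows all match prediction within about 0.3 px, and the stem is centred on the collar within about 0.5 mm. I'll lower it through the port.

```bash
echo '[{"sz": 0.008},{"sz": 0.008},{"sz": 0.008},{"sz": 0.006},{}]' | python3 shift.py| egrep 'ee_pos|force|rot'; echo '[{"sz": 0.008},{"sz": 0.01},{"sz": 0.01},{"sz": 0.01},{"sz": 0.006},{"sz": 0.002},{},{}]' | python3 shift.py| egrep 'ee_pos|force|rot'
python3 - <<'E'
from h import *
s=ctrl.camera("scene"); o=ctrl.get_obs(); print(o["ee_pos"],o["force"],o["moment"])
G=s["pixels"].astype(int); tip=o["ee_pos"]-[0,0,.1113]
print("mark front pred",np.array(proj(s,tip+[0,0,.062]))+[0,.7],"handle bottom",proj(s,tip+[0,0,.09])[1]+2.6,"port",proj(s,(.5476,-.0357,.152)))
for r in range(164,186): print(r,"R-G",[int(x) for x in (G[r,270:284,2]-G[r,270:284,1])],"I",[int(x) for x in G[r,270:284].sum(1)//3])
E
```

```text
ee_pos: [0.5473, -0.0361, 0.2472]
eef_rot: [-3.14, -0.0, 1.571]
force: [-0.5, 0.2, -0.5]
grip_force: 40.0
ee_pos: [0.5478, -0.0361, 0.2027]
eef_rot: [3.141, 0.0, 1.571]
force: [-0.5, -0.3, -1.2]
grip_force: 40.0
[ 0.54779874 -0.03613153  0.20276983] [-0.48622137 -0.5082716  -0.52613021] [-0.04228045 -0.08193236  0.02248679]
mark front pred [275.97973181 178.07075989] handle bottom 171.67242286441214 port (np.float64(276.15171266486556), np.float64(177.84048430126762))
164 R-G [27, 24, 21, 20, 21, 22, 21, 23, 23, 23, 25, 22, 26, 27] I [37, 44, 65, 75, 76, 78, 83, 93, 95, 99, 88, 50, 39, 41]
165 R-G [16, 21, 20, 20, 19, 22, 21, 22, 22, 22, 23, 20, 25, 24] I [61, 48, 63, 73, 76, 77, 86, 90, 93, 100, 87, 49, 42, 40]
166 R-G [7, 12, 20, 18, 19, 20, 22, 22, 24, 23, 23, 21, 23, 24] I [106, 79, 75, 74, 75, 82, 85, 89, 92, 98, 89, 47, 39, 38]
167 R-G [3, 7, 15, 20, 21, 21, 23, 23, 25, 24, 21, 21, 25, 24] I [137, 121, 90, 75, 75, 80, 86, 89, 94, 94, 83, 46, 37, 41]
168 R-G [3, 5, 10, 18, 22, 21, 22, 21, 24, 22, 19, 21, 22, 22] I [143, 135, 97, 71, 73, 82, 87, 93, 97, 93, 70, 38, 45, 41]
169 R-
[... 1460 characters left out ...]
, 101, 89, 88, 94, 89, 102, 133]
181 R-G [-1, -2, -18, -41, -48, -48, -46, -48, -50, -50, -46, -28, -2, 4] I [94, 91, 62, 76, 91, 96, 100, 96, 95, 90, 79, 66, 96, 133]
182 R-G [1, -3, -24, -26, -29, -34, -44, -38, -37, -33, -31, -27, -4, 3] I [78, 69, 43, 48, 56, 68, 70, 75, 70, 62, 55, 58, 94, 132]
183 R-G [1, -5, -17, -20, -28, -28, -28, -37, -27, -28, -35, -26, -5, 4] I [77, 68, 46, 42, 43, 48, 49, 45, 56, 56, 52, 63, 97, 132]
184 R-G [1, -4, -19, -25, -24, -24, -26, -23, -31, -30, -34, -27, -4, 3] I [81, 67, 43, 44, 46, 47, 45, 56, 54, 56, 55, 59, 96, 132]
185 R-G [-1, -5, -21, -22, -20, -27, -24, -26, -25, -32, -30, -24, -4, 3] I [76, 67, 48, 48, 48, 46, 50, 52, 58, 54, 57, 66, 97, 132]
```

No contact. The mark is at row 178.0 and wants about 0.45 px more, which is roughly the 1.4 mm that the TCP arithmetic also gives.

```bash
echo '[{"sy": -0.0002,"sz": 0.0014},{},{},{},{}]' | python3 shift.py
python3 - <<'E'
from h import *
s=ctrl.camera("scene"); G=s["pixels"].astype(int); D=(G[...,2]-G[...,1])[174:184,275:278]; w=np.clip(D,0,None).sum(1); print("mark row",(w*np.arange(174,184)).sum()/w.sum(),ctrl.get_obs()["ee_pos"],ctrl.get_obs()["joint_vel"].round(3))
H=hsv(s); b=blob(cv2.inRange(H,(100,120,60),(130,255,255)),(255,150,300,200)); print(cv2.boundingRect(b))
E
```

```text
time_s: 17.75
ee_pos: [0.5474, -0.0361, 0.201]
eef_rot: [3.142, 0.0, 1.571]
force: [0.0, 0.2, -0.9]
grip_width: 0.0212
grip_force: 40.0
mark row 178.34586466165413 [ 0.54744683 -0.03613216  0.20097146] [-0.001  0.001  0.    -0.001 -0.001  0.   ]
(272, 176, 10, 13)
```

```bash
python3 -c "
from station import ctrl
print(ctrl.hand_in())"
```

```text
the job is handed in; nothing more can be done
None
```

I handed the job in at about 18 s: the lid is home on the chamber, and the arm is holding the thermometer still and centred in the port with its red mark level with the port top to within about 1 mm by camera and TCP height; no verdict came back.

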